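Put the arch punches back in the storage rack

TASK

Move the row of four steel arch punches from the pale divided tray back to the dark storage rack, whose blocks set the order of the row: each punch belongs in the block bored for its size (smallest punch in the smallest bore, and so on up to the largest). Set each one down upright on the floor of its bore and let it go; do not drop, tip or lay down a punch, for their edges are sharp, and leave the maul and the jar of rivets where they are.

Things in the scene. Friction and masses are not known exactly. Their poses are not given: they have to be found in the camera images.
- punch_22_center (a point): Steel arch punch, the smallest of four, loose, upright on its round cutter (22 mm across, 26 mm high). An arch narrows into a round 18 mm shank, plain from 62 mm above the foot up to the head (19 mm): hold it there. Height 118 mm, about 160 g. Point: on the axis, half-way up (59 mm above the foot); z up. The four stand 80 mm apart in the tray, in any order.
- punch_35_center (a point): Steel arch punch, the second smallest of four, loose, upright on its round cutter (35 mm across, 26 mm high). An arch narrows into a round 18 mm shank, plain from 62 mm above the foot up to the head (19 mm): hold it there. Height 122 mm, about 260 g. Point: on the axis, half-way up (61 mm above the foot); z up. The four stand 80 mm apart in the tray, in any order.
- punch_48_center (a point): Steel arch punch, the second largest of four, loose, upright on its round cutter (48 mm across, 26 mm high). An arch narrows into a round 18 mm shank, plain from 62 mm above the foot up to the head (19 mm): hold it there. Height 126 mm, about 400 g. Point: on the axis, half-way up (63 mm above the foot); z up. The four stand 80 mm apart in the tray, in any order.
- punch_61_center (a point): Steel arch punch, the largest of four, loose, upright on its round cutter (61 mm across, 26 mm high). An arch narrows into a round 18 mm shank, plain from 62 mm above the foot up to the head (19 mm): hold it there. Height 130 mm, about 580 g. Point: on the axis, half-way up (65 mm above the foot); z up. The four stand 80 mm apart in the tray, in any order.
- seat_22 (a point): Fixed wooden block of the storage rack with the smallest of the four bores, for the punch with the 22 mm cutter. Block 84 x 80 mm, 36 mm high; round blind bore 34 mm across, 24 mm deep, its top 9 mm widening to 39 mm at the mouth. Point: centre of the bore's floor, 24 mm below the block's top; z up, y along the row. Blocks stand 80 mm apart, in any order.
- seat_35 (a point): Fixed wooden block of the storage rack with the second smallest of the four bores, for the punch with the 35 mm cutter. Block 84 x 80 mm, 36 mm high; round blind bore 47 mm across, 24 mm deep, its top 9 mm widening to 52 mm at the mouth. Point: centre of the bore's floor, 24 mm below the block's top; z up, y along the row. Blocks stand 80 mm apart, in any order.
- seat_48 (a point): Fixed wooden block of the storage rack with the second largest of the four bores, for the punch with the 48 mm cutter. Block 84 x 80 mm, 36 mm high; round blind bore 60 mm across, 24 mm deep, its top 9 mm widening to 65 mm at the mouth. Point: centre of the bore's floor, 24 mm below the block's top; z up, y along the row. Blocks stand 80 mm apart, in any order.
- seat_61 (a point): Fixed wooden block of the storage rack with the largest of the four bores, for the punch with the 61 mm cutter. Block 84 x 80 mm, 36 mm high; round blind bore 73 mm across, 24 mm deep, its top 9 mm widening to 78 mm at the mouth. Point: centre of the bore's floor, 24 mm below the block's top; z up, y along the row. Blocks stand 80 mm apart, in any order.
- maul: Bystander: stitching maul standing on its white head, wooden handle up; head 62 mm across, 185 mm high in all, loose. Origin at the centre of its foot. It stands beyond the storage rack. Leave it alone.
- rivet_jar: Bystander: low glass jar of brass rivets with a dark lid, 51 mm across and 48 mm high, loose. Origin at the centre of its foot. It stands on the robot's side of the tray that holds the punches (pale wood, 332 x 92 mm, rim 20 mm high, floor 6 mm above the bench). Leave it alone.
Not all that is in view belongs to the job. Leave any green look-alike of the part that bears punch_61_center alone.

How it is judged (in metres and radians):
At the end, for the whole second after the job is handed in: Each of the four punches stands in the bore made for its size: its axis within 10 mm of the bore's centre, its foot on the bore's floor (within 4 mm), within 0.1 rad of upright, and at rest (horizontal distance between punch_22_center and seat_22 below 0.01 m and z of punch_22_center in the frame of seat_22 between 0.055 and 0.063 m and angle between each of punch_22_center, punch_35_center, punch_48_center, punch_61_center's own z axis and vertical below 0.1 rad and linear speed of each of punch_22, punch_35, punch_48, punch_61 below 0.02 m/s and horizontal distance between punch_35_center and seat_35 below 0.01 m and z of punch_35_center in the frame of seat_35 between 0.057 and 0.065 m and horizontal distance between punch_48_center and seat_48 below 0.01 m and z of punch_48_center in the frame of seat_48 between 0.059 and 0.067 m and horizontal distance between punch_61_center and seat_61 below 0.01 m and z of punch_61_center in the frame of seat_61 between 0.061 and 0.069 m); the robot touches nothing.
It fails at once if a punch is dropped or knocked over (it moves faster than 0.7 m/s while the gripper does not hold it) ((linear speed of punch_22 above 0.7 m/s and contact force between punch_22 and the fingers below 0.2 N) or (linear speed of punch_35 above 0.7 m/s and contact force between punch_35 and the fingers below 0.2 N) or (linear speed of punch_48 above 0.7 m/s and contact force between punch_48 and the fingers below 0.2 N) or (linear speed of punch_61 above 0.7 m/s and contact force between punch_61 and the fingers below 0.2 N)).
It fails at once if a punch is laid or tipped over (more than 0.7 rad from upright) (angle between any of punch_22_center, punch_35_center, punch_48_center, punch_61_center's own z axis and vertical above 0.7 rad).
It fails at once if the maul or the jar of rivets is pushed away by more than 25 mm (distance of any of maul, rivet_jar from where it was at the start of the episode above 0.025 m).
It also fails if it takes over 104 s, if anything falls off the work surface, if the arm or the gripper's body presses on something with over 40 N, if the wrist force passes 120 N, or if a joint passes its speed limit or range.

ROBOT

A 6-joint arm with a two-finger parallel gripper is mounted at the origin on the work surface. World frame = base frame: x ahead of the robot, y to its left, z up, the work surface at z = 0. Lengths are in mm, angles in rad, forces in N, time in s.
With the tool pointing down it reaches from about 400 to 925 mm from the base axis. Payload 12.5 kg.
Tool frame: the origin (TCP) lies midway between the tips of the shut fingers; the grasp point (between the pads) lies 19 mm behind it; z points along the fingers, y is the direction in which the jaws open and shut (so a half turn about z gives the same grasp; the last joint's range is limited). The gripper opens to 95 mm and grips with 3 to 60 N. Pads are 20 mm wide; open, the fingers measure 119 mm over their backs; the gripper's body (75 mm by 180 mm) begins 59 mm behind the grasp point.
Start: joints at [-1.24, 0.491, 1.559, -0, 1.092, -0.106], TCP at [264.426, -566.327, 214.661] pointing down, gripper open.
Joint ranges: [-3.1, 3.1], [-0.84, 2.19], [0.05, 2.79], [-1.13, 4.28], [0.06, 2.93], [-2.69, 2.69]. Speed limits (rad/s): [2.22, 2.22, 2.79, 3.14, 3.14, 3.14].

INTERFACE

Orientations are given as [roll, pitch, yaw] about the fixed x, y, z axes, in that order (R = Rz(yaw) Ry(pitch) Rx(roll)).
In Python, from cell import env, eyes, job_done, boxes_of, regions_of gives the robot as it stands.
- The arm moves only by the tool send_rows, never from a script. Its argument "plan" is text: rows parted by semicolons, each of 5 numbers parted by spaces: the shift along the tool's x, y, z in mm, then the turn about the tool's z in rad, then the finger opening in mm, from 0 to 95.1. In form: x y z roll gripper; .... A call has 1 to 8 rows; each row shifts and turns the pose as measured when the row begins, along the tool's axes as they then stand; what a row does not reach is not made up. A row lasts 1/10 s, in which the tool goes at most 50 mm and 8.59 degrees, less where a joint would pass 70% of its speed; a pose out of reach is approached as far as the arm can. A call with a gripper value outside its range is refused whole. The fingers move at their own pace and stop on an object; the grip force is fixed at half the most. Time passes only in rows, so rows that do not move let the fingers close. It gives the time, the measured TCP pose, the force and the opening at its end, in the units of the state.
- env.state(): the state, without advancing time (a new reading comes with each control period).
- eyes.read_camera(name): name is "scene" or "top" or "wrist"; returns a dict with "image" (480x640x3 uint8, red, green, blue), "vertical_fov" (degrees; the focal length in pixels is half the picture's height over the tangent of half this angle, whatever the lens; pixels are square), "cx", "cy" (the principal point, pixels), "k1" (the pictures are not rectified: a ray, as slopes to the right and down, at radius r is drawn at 1 + k1 r^2 times it, then the intrinsics apply), "extrinsics" (4x4, takes a point from camera to world coordinates). Camera axes: x right, y up, looking along -z (the intrinsics and any distortion apply to the point x, -y, -z); pixel columns grow to the right and rows downward; lengths in mm; the calibration is good to about 2 mm. A picture is of the moment at which its call begins. There is no depth.
- job_done(): hands the job in, once; it reports no verdict.
Trained networks look in a picture, given as the dict that the camera call returned (one of the last four; its "shot" number tells which), for a name from the list of things; names that differ only in an ending like _2 or _b are one class to them, and where a whole thing is asked for, a point or a joint stands for the part that bears it (a point fixed in the world has none). Each returns a list of dicts, best first, with "confidence" (0 to 1); they miss things now and then, are a little off and sometimes report something else, mostly with a low value. They report only what shows in the picture. A call takes as long as a camera call. They do not tell look-alikes from the thing itself.
- boxes_of(target, picture): "bbox" ([left, top, width, height] in pixels, round what is visible of it).
- regions_of(target, picture): "pixels" (480x640 bool, what is visible of it) and "bbox" ([left, top, width, height] in pixels, round what is visible of it).
The state is a dict: "t": time; "joints": joint angles; "qvel": joint speeds; "tau": joint torques, N m; "eef_pos": TCP position; "tcp_rot": TCP orientation; "ft_force": force on the tool from outside, world axes, zero at the start; "moment": the same for the moment, N m; "opening": opening from 0.0 (shut) to 1.0 (fully open).
Only numpy, scipy, OpenCV 4.12 (cv2) and the standard library are available. Lean on these libraries where they do the work, as an engineer would, in place of code of your own. Each camera call takes 0.05 s, during which the arm holds its last target.

## Working session

There is one attempt and no reset: what is moved stays moved. The work goes in short steps, Python scripts to look and compute and a tool call to move; the robot and the scene stay as the last step left them, time stands still between calls to the robot, and variables do not carry over. Pictures are saved under pics/ and viewed, and the job is handed in when it is done.

Besides the shell and the picture viewer there is one more tool, called after "Call:" as name(argument=value, ...) on one line, values as JSON. send_rows: Moves the arm, as the interface text tells. Its arguments: {"type":"object","properties":{"plan":{"type":"string"}},"required":["plan"]}

```bash
ls; mkdir -p pics; cat > h.py <<'E'
import numpy as np, cv2
from cell import env, eyes, job_done, boxes_of, regions_of
def shot(cam,fn=None):
    p=eyes.read_camera(cam)
    if fn: cv2.imwrite('pics/'+fn,p['image'][:,:,::-1])
    return p
def f(p): return 240/np.tan(np.radians(p['vertical_fov'])/2)
def ray(p,u,v):
    K=np.array([[f(p),0,p['cx']],[0,f(p),p['cy']],[0,0,1]])
    xd=(u-p['cx'])/f(p); yd=(v-p['cy'])/f(p)
    x,y=xd,yd
    for _ in range(30):
        s=1+p['k1']*(x*x+y*y); x,y=xd/s,yd/s
    E=np.array(p['extrinsics']); return E[:3,3],E[:3,:3]@np.array([x,-y,-1])
def onz(p,u,v,z):
    o,d=ray(p,u,v); return o+d*(z-o[2])/d[2]
def proj(p,P):
    E=np.array(p['extrinsics']); c=E[:3,:3].T@(np.array(P,float)-E[:3,3])
    x,y=c[0]/-c[2],-c[1]/-c[2]; s=1+p['k1']*(x*x+y*y)
    return np.array([p['cx']+f(p)*x*s,p['cy']+f(p)*y*s])
E
python3 - <<'E'
from h import *
for c in ['top','scene','wrist']:
    p=shot(c,c+'0.png'); print(c,p['vertical_fov'],p['cx'],p['cy'],p['k1'],np.round(p['extrinsics'],3).tolist())
print(env.state())
E
```

```text
pics
top 52.58425368875261 314.0988435813403 244.9249484604327 0.013606317698069114 [[-0.014, 0.998, -0.063, 466.515], [-1.0, -0.013, 0.007, -7.457], [0.006, 0.063, 0.998, 1053.959], [0.0, 0.0, 0.0, 1.0]]
scene 49.80376338178309 325.50691751690334 238.99603557863438 0.0213574611846784 [[0.051, -0.58, 0.813, 1417.033], [0.999, 0.029, -0.042, -54.528], [0.001, 0.814, 0.581, 733.537], [0.0, 0.0, 0.0, 1.0]]
wrist 70.43978542862479 314.94340280762697 239.81101107168357 0.004459593891449652 [[0.423, 0.878, 0.223, 327.026], [-0.906, 0.41, 0.103, -537.298], [-0.001, -0.245, 0.969, 384.47], [0.0, 0.0, 0.0, 1.0]]
{'t': 0.15, 'joints': array([-1.23960581e+00,  4.91407219e-01,  1.55928312e+00, -2.21490575e-05,
        1.09168113e+00, -1.05572274e-01]), 'qvel': array([ 0.00013119, -0.00301475, -0.00203357,  0.00108208,  0.00082763,
        0.00090608]), 'tau': array([ 1.82933934e-03, -6.12897205e+01, -2.58277631e+01,  6.92668115e-02,
        4.73104685e-02, -8.73759109e-05]), 'eef_pos': array([ 264.35950819, -566.16229681,  214.21367606]), 'tcp_rot': array([-3.14081610e+00, -6.25311287e-05,  4.36772983e-01]), 'ft_force': array([0.50375607, 0.55429572, 0.13031669]), 'moment': array([-0.05968886, -0.02375912, -0.00959252]), 'opening': 0.9972850609269169}
```

View pics/top0.png

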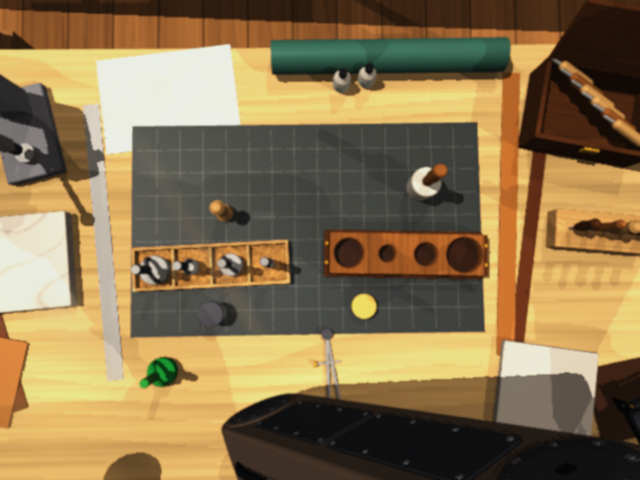

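View pics/scene0.png

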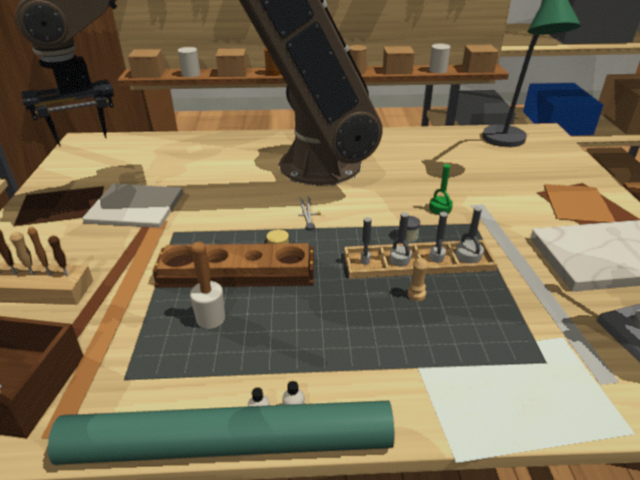

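```bash
python3 - <<'E'
from h import *
for c in ['top','scene']:
    p=shot(c)
    for n in ['punch_22_center','punch_35_center','punch_48_center','punch_61_center','maul','rivet_jar','seat_22','seat_61']:
        print(c,n,[(np.round(b['bbox']).tolist(),round(b['confidence'],2)) for b in boxes_of(n,p)])
E
```

```text
top punch_22_center [([257.0, 255.0, 15.0, 13.0], 0.48)]
top punch_35_center [([174.0, 258.0, 26.0, 17.0], 0.74)]
top punch_48_center [([218.0, 251.0, 24.0, 26.0], 0.67)]
top punch_61_center [([138.0, 356.0, 41.0, 31.0], 0.83), ([134.0, 255.0, 35.0, 29.0], 0.67)]
top maul [([405.0, 161.0, 46.0, 41.0], 0.63), ([198.0, 298.0, 28.0, 30.0], 0.45)]
top rivet_jar [([199.0, 299.0, 28.0, 26.0], 0.92)]
top seat_22 [([328.0, 233.0, 41.0, 39.0], 0.91), ([449.0, 233.0, 35.0, 43.0], 0.86), ([406.0, 233.0, 45.0, 42.0], 0.75), ([367.0, 234.0, 38.0, 38.0], 0.59)]
top seat_61 [([328.0, 233.0, 41.0, 39.0], 0.91), ([449.0, 233.0, 35.0, 43.0], 0.86), ([406.0, 233.0, 45.0, 42.0], 0.75), ([367.0, 234.0, 38.0, 38.0], 0.59)]
scene punch_22_center [([361.0, 218.0, 9.0, 51.0], 0.59)]
scene punch_35_center [([431.0, 216.0, 15.0, 48.0], 0.67)]
scene punch_48_center [([392.0, 211.0, 20.0, 58.0], 0.68), ([407.0, 212.0, 13.0, 31.0], 0.65), ([269.0, 244.0, 40.0, 33.0], 0.43)]
scene punch_61_center [([427.0, 163.0, 30.0, 53.0], 0.91), ([454.0, 208.0, 31.0, 54.0], 0.66)]
scene maul [([194.0, 241.0, 34.0, 89.0], 0.63)]
scene rivet_jar [([408.0, 214.0, 15.0, 29.0], 0.8)]
scene seat_22 [([272.0, 243.0, 35.0, 30.0], 0.72), ([159.0, 244.0, 37.0, 31.0], 0.7), ([233.0, 244.0, 37.0, 33.0], 0.68)]
scene seat_61 [([272.0, 243.0, 35.0, 30.0], 0.72), ([159.0, 244.0, 37.0, 31.0], 0.7), ([233.0, 244.0, 37.0, 33.0], 0.68)]
```

```bash
python3 - <<'E'
from h import *
p=shot('top'); im=p['image'][:,:,::-1]
cv2.imwrite('pics/topz.png',cv2.resize(im[225:330,125:325],None,fx=4,fy=4,interpolation=cv2.INTER_CUBIC))
cv2.imwrite('pics/topr.png',cv2.resize(im[220:290,315:500],None,fx=4.3,fy=4.3,interpolation=cv2.INTER_CUBIC))
# punch regions in scene/top: tip (head) at z known
for c in ['top','scene']:
    q=shot(c)
    for n,h in [('22',118),('35',122),('48',126),('61',130)]:
        for r in regions_of(f'punch_{n}_center',q):
            ys,xs=np.nonzero(r['pixels']); print(c,n,r['bbox'],round(r['confidence'],2),xs.mean(),ys.mean(), onz(q,xs.mean(),ys.mean(),6+h/2))
E
```

```text
top 35 [172.2, 256.0, 28.6, 22.2] 0.66 187.27218934911244 265.44674556213016 [490.86835798 242.95068872  67.        ]
top 48 [218.7, 253.7, 27.8, 24.4] 0.93 230.43488372093023 263.946511627907 [492.64618269 155.38645052  69.        ]
top 61 [131.8, 253.9, 37.7, 31.4] 0.89 152.3505291005291 268.6825396825397 [485.23412782 311.9848902   71.        ]
top 61 [138.7, 354.1, 40.0, 31.5] 0.58 160.08830022075054 372.94260485651216 [278.19234059 294.90240301  71.        ]
scene 22 [358.9, 220.4, 14.3, 44.9] 0.85 365.7844036697248 239.85321100917432 [489.74948294  82.638228    65.        ]
scene 22 [456.9, 207.4, 27.6, 56.8] 0.56 470.3102272727273 241.64545454545456 [507.96506139 312.10200583  65.        ]
scene 35 [430.2, 214.3, 16.3, 49.6] 0.58 438.9648033126294 240.36438923395445 [502.48370194 243.38029169  67.        ]
scene 48 [391.6, 212.6, 18.1, 56.8] 0.72 400.8025936599424 244.79827089337175 [517.48715848 155.83242292  69.        ]
scene 61 [427.9, 162.8, 27.4, 51.2] 0.89 441.69468267581476 194.56603773584905 [313.6714767  293.39504844  71.        ]
scene 61 [458.4, 206.3, 25.6, 57.6] 0.68 470.40870616686817 242.16565900846433 [518.05076887 308.48584839  71.        ]
```

View pics/topz.png

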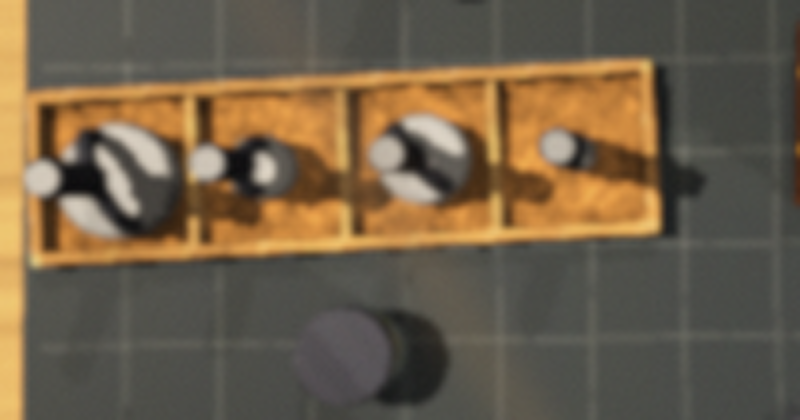

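View pics/topr.png

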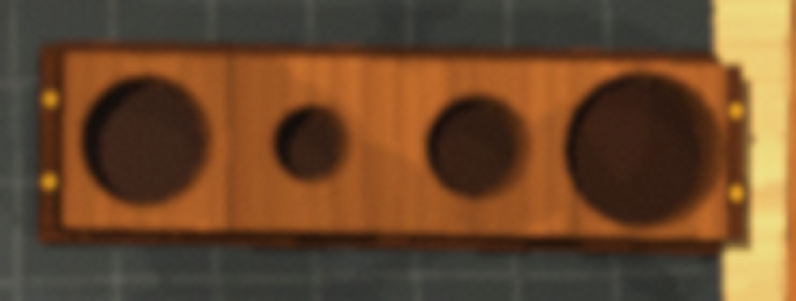

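```bash
python3 - <<'E'
from h import *
p=shot('top'); q=shot('scene')
H=[('61',130,135.5,269.2),('35',122,176.8,265.3),('48',126,222,263.3),('22',118,264.5,261.5)]
for n,h,u,v in H: print(n,onz(p,u,v,6+h).round(1), proj(q,onz(p,u,v,6+h)).round(1), proj(q,np.r_[onz(p,u,v,6+h)[:2],6]).round(1))
B=[('48',349.0,252.4),('22',387.4,253.3),('35',425.5,253.8),('61',464.6,254.5)]
for n,u,v in B: print(n,onz(p,u,v,36).round(1),proj(q,onz(p,u,v,36)).round(1))
im=q['image'][:,:,::-1].copy()
cv2.imwrite('pics/scz.png',cv2.resize(im[195:290,340:500],None,fx=5,fy=5,interpolation=cv2.INTER_CUBIC))
cv2.imwrite('pics/scr.png',cv2.resize(im[225:300,150:320],None,fx=4.5,fy=4.5,interpolation=cv2.INTER_CUBIC))
E
```

```text
61 [483.5 322.4 136. ] [477.2 208.3] [467.6 256. ]
35 [489.9 247.3 128. ] [443.1 214. ] [436.  258.7]
48 [492.4 160.9 132. ] [403.7 214.1] [398.8 260.5]
22 [495.   81.2 124. ] [366.7 218.9] [364.2 262.3]
48 [514.4 -87.7  36. ] [289.4 259.3]
22 [ 511.4 -168.3   36. ] [252.7 259.6]
35 [ 509.3 -248.2   36. ] [216.1 260.1]
61 [ 506.7 -330.2   36. ] [178.4 260.6]
```

View pics/scz.png

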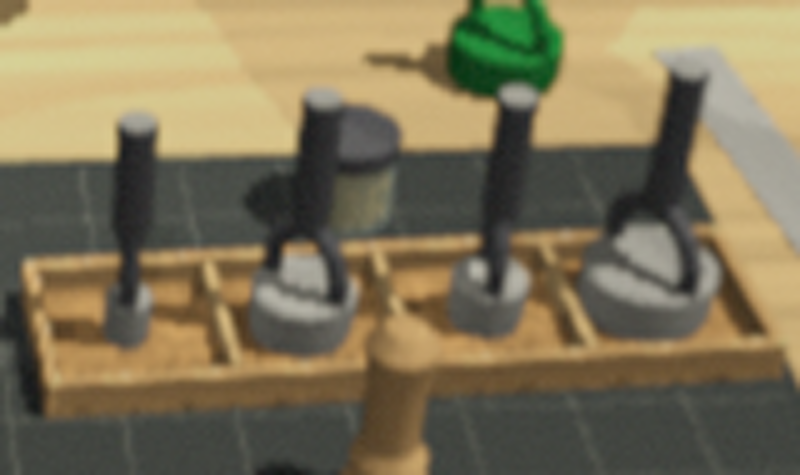

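View pics/scr.png

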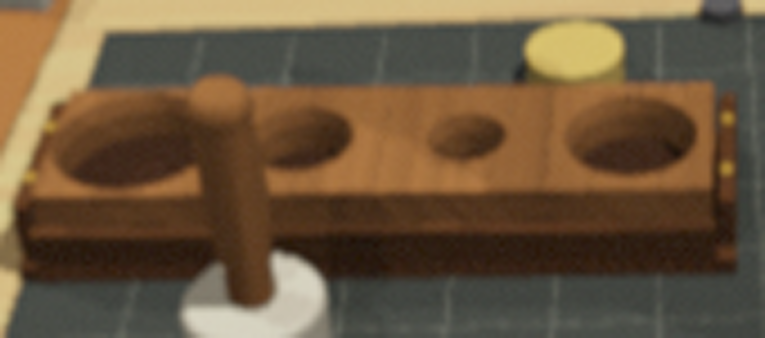

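```bash
python3 - <<'E'
from h import *
p=shot('top'); q=shot('scene')
def tri(a,b):
    o1,d1=ray(p,*a); o2,d2=ray(q,*b); d1/=np.linalg.norm(d1); d2/=np.linalg.norm(d2)
    s=np.linalg.lstsq(np.c_[d1,-d2],o2-o1,rcond=None)[0]; P,Q=o1+d1*s[0],o2+d2*s[1]
    return ((P+Q)/2).round(1),np.linalg.norm(P-Q).round(1)
S=lambda x,y:(x/4.5+150-.4,y/4.5+225-.4)
T=lambda x,y:(x/4.3+315-.4,y/4.3+220-.4)
print('48',tri(T(147,140),S(631,134)))
print('22',tri(T(312,144),S(467,136)))
print('35',tri(T(476,146),S(303,137)))
print('61',tri(T(644,149),S(127,138)))
# block top corners: left-near robot etc
print('c', tri(T(63,232),S(714,84)), tri(T(63,52),S(714,190)))
S5=lambda x,y:(x/5+340-.4,y/5+195-.4); T4=lambda x,y:(x/4+125-.4,y/4+225-.4)
print([tri(T4(*a),S5(*b)) for a,b in [((43,178),(688,68)),((208,162),(517,95)),((389,154),(323,99)),((559,147),(137,123))]])
print('yellow/jar', onz(p,364,306,40), onz(p,212,313,48))
E
```

```text
48 (array([514.2, -86.2,  49.5]), np.float64(0.0))
22 (array([ 511.3, -165.7,   49. ]), np.float64(0.1))
35 (array([ 509.2, -244.6,   49.9]), np.float64(0.1))
61 (array([ 506.8, -327.2,   50.2]), np.float64(3.7))
c (array([470.6, -45.1,  46.3]), np.float64(0.2)) (array([557.5, -46.7,  47.6]), np.float64(0.5))
[(array([483.6, 322.3, 136.4]), np.float64(0.3)), (array([490.2, 247.1, 129.2]), np.float64(0.4)), (array([492.9, 161.6, 131.6]), np.float64(0.7)), (array([495.3,  81.7, 123.5]), np.float64(0.3))]
yellow/jar [ 402.39941328 -116.46706137   40.        ] [393.10126403 196.86068218  48.        ]
```

```bash
cat > plan.py <<'E'
# rows for a straight world move of d (mm) from the pose as measured, turning to yaw; rows to write by hand
from h import *
import sys
def rows(tx,ty,tz,tyaw,n):
    s=env.state(); p=s['eef_pos']; y=s['tcp_rot'][2]
    d=(np.array([tx,ty,tz])-p)/n; dy=(tyaw-y)/n
    print(p.round(1),round(y,3),'step',np.linalg.norm(d).round(1))
    for k in range(n):
        c,s_=np.cos(y+k*dy),np.sin(y+k*dy)
        print(np.round([d[0]*c+d[1]*s_, d[0]*s_-d[1]*c, -d[2], -dy],3))
if __name__=='__main__':
    a=[float(v) for v in sys.argv[1:]]; rows(*a[:4],int(a[4]))
E
python3 plan.py 480 -200 240 1.5708 8
```

```text
[ 264.4 -566.3  214.7] 0.437 step 53.2
[ 43.792 -30.092  -3.169  -0.142]
[ 47.604 -23.604  -3.169  -0.142]
[ 50.461 -16.642  -3.169  -0.142]
[52.306 -9.346 -3.169 -0.142]
[53.102 -1.863 -3.169 -0.142]
[52.833  5.658 -3.169 -0.142]
[51.503 13.065 -3.169 -0.142]
[49.141 20.21  -3.169 -0.142]
```

Call:
send_rows(plan="40 -28 -3 -0.142 95; 44 -22 -3 -0.142 95; 47 -15 -3 -0.142 95; 49 -9 -3 -0.142 95; 49 -2 -3 -0.142 95; 49 5 -3 -0.142 95; 48 12 -3 -0.142 95; 46 19 -3 -0.142 95")

```text
t: 2.6
eef_pos: [459.0, -220.9, 238.1]
tcp_rot: [3.14, 0.002, 1.606]
ft_force: [1.3, -1.0, -0.2]
opening: 0.998
```

Call:
send_rows(plan="45 5 0 0.03 80; 45 5 0 0 80; 45 5 0 0 80; 45 5 0 0 80; 45 5 0 0 80; 40 5 0 0 80; 20 3 0 0 80; 0 0 0 0 80")

```text
t: 3.4
eef_pos: [489.2, 80.8, 239.2]
tcp_rot: [3.135, 0.002, 1.587]
ft_force: [-0.2, -0.0, -0.6]
opening: 0.846
```

```bash
python3 - <<'E'
from h import *
s=env.state(); print(s['eef_pos'].round(1),s['tcp_rot'].round(3),s['joints'].round(2))
w=shot('wrist','w1.png')
print(proj(w,[495.3,81.7,124]),proj(w,[495.3,81.7,6]))
E
```

```text
[489.2  80.8 239.2] [3.135e+00 2.000e-03 1.587e+00] [ 0.03  0.28  1.84 -0.    1.02  0.02]
[320.6714186  234.44133699] [318.31068341 211.50972478]
```

View pics/w1.png

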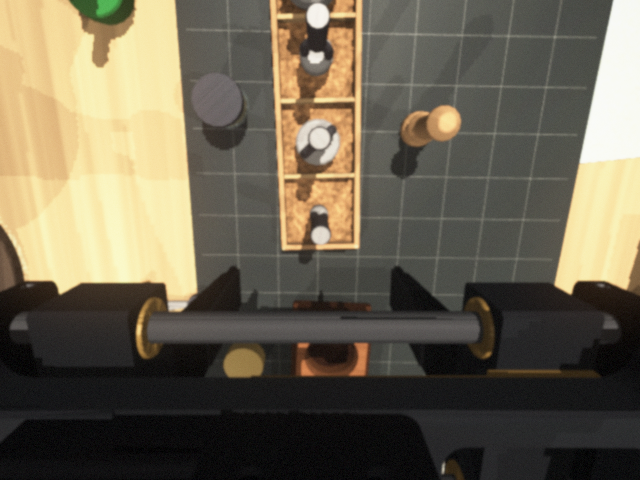

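Call:
send_rows(plan="1 6 0 0.01 60; 0 0 40 0 60; 0 0 40 0 60; 0 0 40 0 60; 0 0 35 0 60; 0 0 10 0 60; 0 0 0 0 60")

```text
t: 4.15
eef_pos: [501.3, 72.8, 71.2]
tcp_rot: [3.128, 0.003, 1.565]
ft_force: [-0.6, -0.8, 1.2]
opening: 0.635
```

Call:
send_rows(plan="9 -6 0 0 60; 0 0 0 0 60")

```text
t: 4.35
eef_pos: [496.2, 81.5, 73.1]
tcp_rot: [3.126, 0.003, 1.562]
ft_force: [-1.0, 0.4, 1.1]
opening: 0.631
```

Call:
send_rows(plan="0 0 4 0 60; 0 0 0 0 8; 0 0 0 0 8; 0 0 0 0 8; 0 0 0 0 8; 0 0 0 0 8")

```text
t: 4.95
eef_pos: [497.8, 82.1, 72.5]
tcp_rot: [3.119, 0.003, 1.564]
ft_force: [-0.5, -0.4, 0.1]
opening: 0.268
```

Call:
send_rows(plan="0 0 0 0 8; 0 0 0 0 8; 0 0 0 0 8")

```text
t: 5.25
eef_pos: [497.3, 82.0, 72.6]
tcp_rot: [3.12, 0.003, 1.564]
ft_force: [-0.7, 0.3, 1.6]
opening: 0.185
```

```bash
python3 - <<'E'
from h import *
s=env.state(); print({k:np.round(v,4) for k,v in s.items()})
E
```

```text
{'t': np.float64(5.25), 'joints': array([ 0.0342,  0.5223,  2.0058, -0.0061,  0.5924,  0.0465]), 'qvel': array([ 0.0011, -0.0001,  0.0003, -0.001 ,  0.0011,  0.0002]), 'tau': array([-1.43200e-01, -5.19994e+01, -1.52417e+01,  5.20000e-03,
       -2.16500e-01,  2.10000e-03]), 'eef_pos': array([497.3073,  82.0313,  72.5838]), 'tcp_rot': array([3.1205e+00, 2.5000e-03, 1.5635e+00]), 'ft_force': array([-0.6888,  0.2967,  1.5949]), 'moment': array([-0.0248,  0.0686, -0.0041]), 'opening': np.float64(0.1854)}
```

Call:
send_rows(plan="0 0 -40 0 8; 0 0 -45 0 8; 0 0 -45 0 8; 0 0 -40 0 8; -40 2 0 0 8; -45 2 0 0 8; -45 2 0 0 8; -45 2 0 0 8")

```text
t: 6.05
eef_pos: [500.9, -93.6, 249.3]
tcp_rot: [3.12, 0.003, 1.572]
ft_force: [1.3, -0.1, -0.8]
opening: 0.183
```

Call:
send_rows(plan="-40 5 0 0 8; -25 4 0 0 8; 0 0 0 0 8; 0 0 0 0 8")

```text
t: 6.45
eef_pos: [509.3, -166.5, 248.5]
tcp_rot: [3.121, 0.004, 1.566]
ft_force: [0.7, -0.7, -1.8]
opening: 0.184
```

```bash
python3 - <<'E'
from h import *
s=env.state(); print(s['eef_pos'].round(1),s['tcp_rot'].round(3),s['opening'])
w=shot('wrist','w2.png')
for P in [(514,-86,48),(511.5,-166,48),(509,-246,48),(506.7,-326,48)]: print(proj(w,P).round(1))
E
```

```text
[ 509.3 -166.5  248.5] [3.121 0.004 1.566] 0.1835247236585632
[314.6 141.1]
[312.7 216.4]
[311.  284.1]
[309.6 345.4]
```

View pics/w2.png

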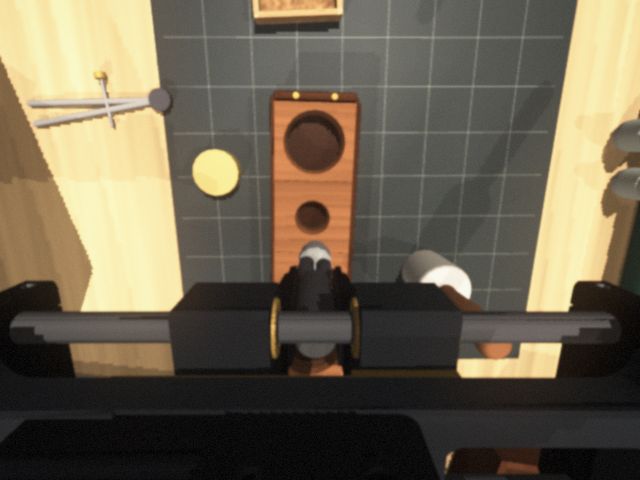

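Call:
send_rows(plan="0 0 30 0 8; 0 0 40 0 8; 0 0 35 0 8; 0 0 10 0 8; 0 0 0 0 8")

```text
t: 7.0
eef_pos: [513.0, -161.8, 132.2]
tcp_rot: [3.117, 0.005, 1.572]
ft_force: [0.1, -0.1, -1.0]
opening: 0.182
```

Call:
send_rows(plan="-4.5 -1.5 0 0 8; 0 0 0 0 8")

```text
t: 7.2
eef_pos: [512.3, -166.1, 134.5]
tcp_rot: [3.115, 0.006, 1.574]
ft_force: [-0.9, 0.3, -1.5]
opening: 0.186
```

```bash
python3 - <<'E'
from h import *
s=env.state(); print(s['eef_pos'].round(1),s['tcp_rot'].round(3),s['opening'])
w=shot('wrist','w3.png'); q=shot('scene','s3.png');p=shot('top','t3.png')
cv2.imwrite('pics/s3z.png',cv2.resize(q['image'][150:300,150:320,::-1],None,fx=4,fy=4,interpolation=cv2.INTER_CUBIC))
E
```

```text
[ 512.3 -166.1  134.5] [3.115 0.006 1.574] 0.185598921627365
```

View pics/w3.png

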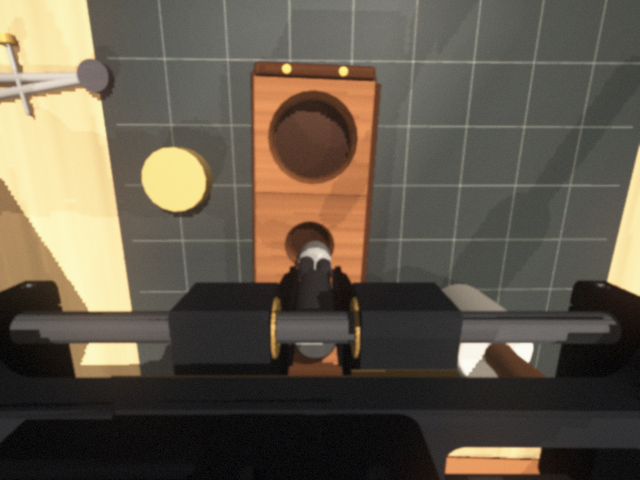

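View pics/s3z.png

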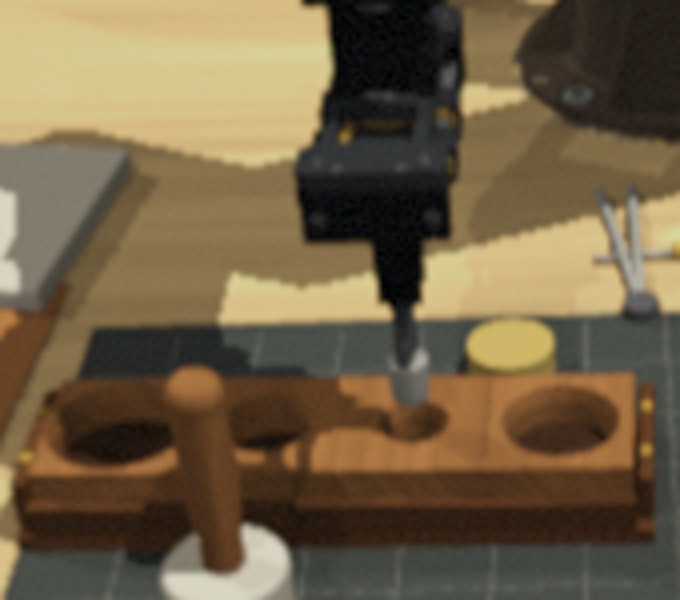

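```bash
python3 - <<'E'
from h import *
w=shot('wrist')
for P in [(511.5,-166,48),(514,-86,48),(512.3,-166.1,68),(512.3,-166.1,94),(512.3-1.7,-166.1,68)]: print(proj(w,P).round(1))
cv2.imwrite('pics/w3z.png',cv2.resize(w['image'][190:300,250:380,::-1],None,fx=6,fy=5,interpolation=cv2.INTER_CUBIC))
E
```

```text
[310.5 243.7]
[313.9 136.7]
[312.  251.1]
[312.8 262.5]
[309.7 251.1]
```

View pics/w3z.png

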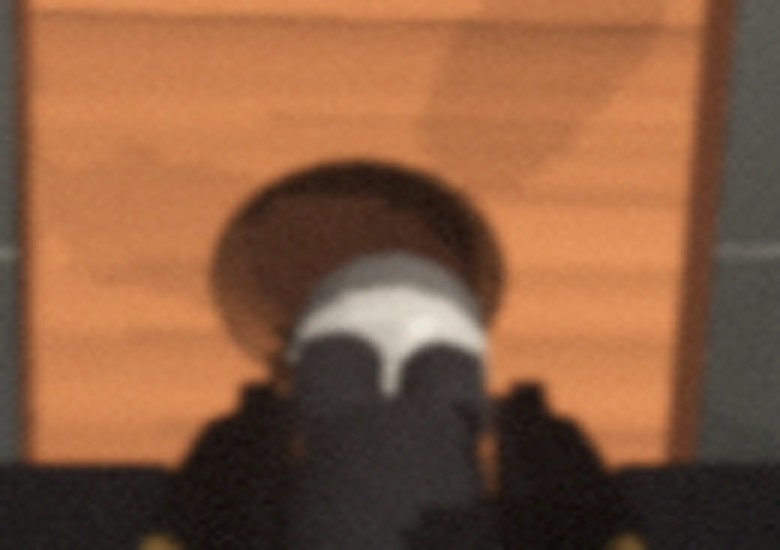

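Call:
send_rows(plan="0 -4 0 0 8; 0 -0.5 20 0 8; 0 0 8 0 8; 0 0 0 0 8")

```text
t: 7.8
eef_pos: [508.2, -166.4, 106.8]
tcp_rot: [3.113, 0.007, 1.573]
ft_force: [0.8, -0.4, -1.1]
opening: 0.185
```

```bash
python3 - <<'E'
from h import *
w=shot('wrist')
cv2.imwrite('pics/w4z.png',cv2.resize(w['image'][190:300,250:380,::-1],None,fx=6,fy=5,interpolation=cv2.INTER_CUBIC))
E
```

```text
(no output)
```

View pics/w4z.png

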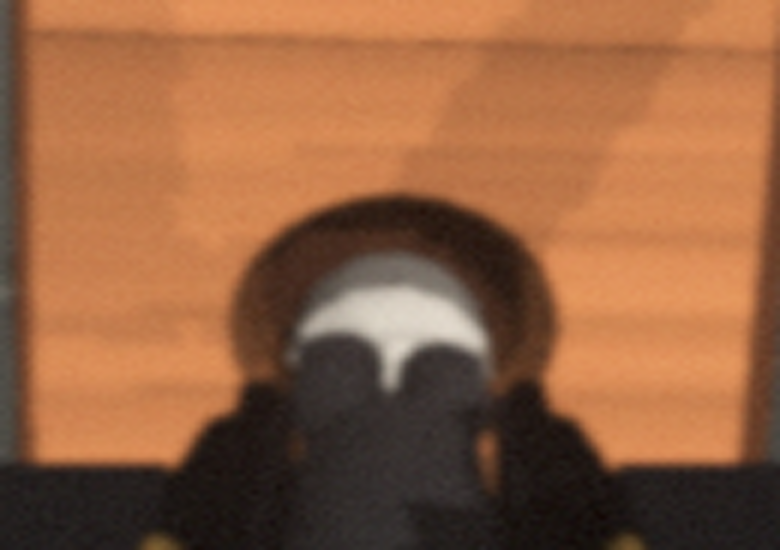

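Call:
send_rows(plan="0 0 9 0 8; 0 0 2 0 8; 0 0 0 0 8")

```text
t: 8.15
eef_pos: [509.1, -166.8, 96.4]
tcp_rot: [3.111, 0.008, 1.573]
ft_force: [0.8, 0.5, -0.7]
opening: 0.185
```

Call:
send_rows(plan="0 0 4 0 8; 0 0 0 0 8")

```text
t: 8.35
eef_pos: [509.4, -166.8, 92.3]
tcp_rot: [3.111, 0.008, 1.574]
ft_force: [0.2, 0.4, -1.7]
opening: 0.183
```

Call:
send_rows(plan="0 0 2 0 8; 0 0 0 0 8")

```text
t: 8.55
eef_pos: [509.6, -167.0, 90.6]
tcp_rot: [3.111, 0.008, 1.574]
ft_force: [-0.4, -0.2, -1.1]
opening: 0.186
```

Call:
send_rows(plan="0 0 2 0 8; 0 0 0 0 8")

```text
t: 8.75
eef_pos: [510.3, -167.3, 90.8]
tcp_rot: [3.108, 0.01, 1.574]
ft_force: [-0.6, -0.1, -1.1]
opening: 0.182
```

Call:
send_rows(plan="0 0 2.5 0 8; 0 0 0 0 8")

```text
t: 8.95
eef_pos: [511.2, -167.8, 90.6]
tcp_rot: [3.105, 0.011, 1.574]
ft_force: [-0.0, -0.2, -2.1]
opening: 0.183
```

Call:
send_rows(plan="0 0 -0.3 0 30; 0 0 0 0 50; 0 0 0 0 50; 0 0 0 0 50; 0 0 0 0 50")

```text
t: 9.45
eef_pos: [511.5, -167.9, 90.4]
tcp_rot: [3.105, 0.012, 1.574]
ft_force: [0.5, 0.1, -1.1]
opening: 0.512
```

```bash
python3 - <<'E'
from h import *
w=shot('wrist'); q=shot('scene')
cv2.imwrite('pics/w5z.png',cv2.resize(w['image'][150:330,210:420,::-1],None,fx=3,fy=3,interpolation=cv2.INTER_CUBIC))
cv2.imwrite('pics/s5z.png',cv2.resize(q['image'][150:300,150:320,::-1],None,fx=4,fy=4,interpolation=cv2.INTER_CUBIC))
E
```

```text
(no output)
```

View pics/w5z.png

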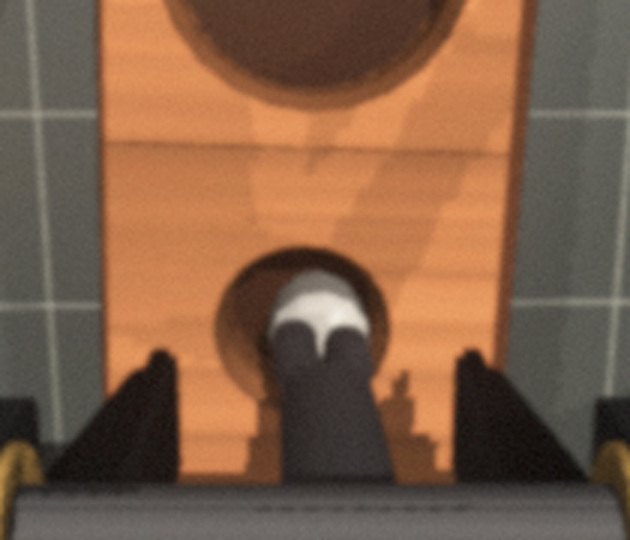

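View pics/s5z.png

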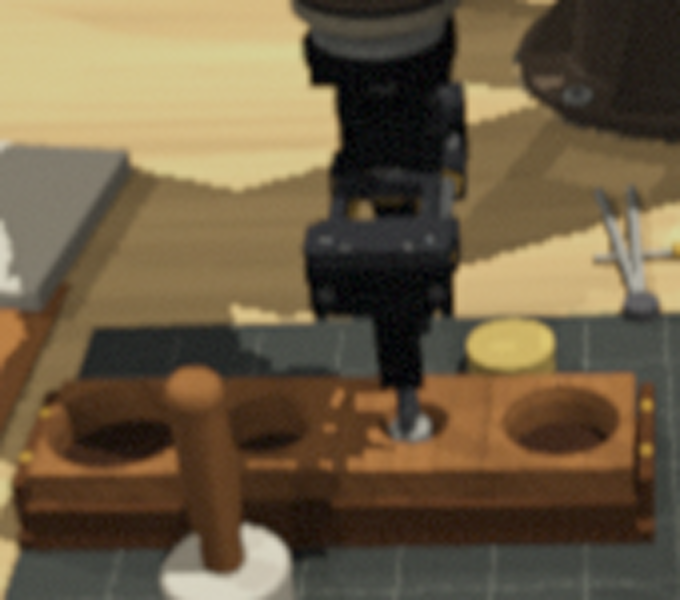

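Call:
send_rows(plan="0 0 -20 0 60; 0 0 -40 0 60; 0 0 -45 0 60; 0 0 -45 0 60; 40 -1 0 0 60; 45 -2 0 0 60; 45 -2 0 0 60; 45 -2 0 0 60")

```text
t: 10.35
eef_pos: [498.7, 9.5, 244.4]
tcp_rot: [3.103, 0.011, 1.565]
ft_force: [0.4, -0.1, -0.2]
opening: 0.632
```

Call:
send_rows(plan="45 -2 0 0 60; 45 -2 0 0 60; 35 -1 0 0 60; 15 0 0 0 60; 0 0 0 0 60")

```text
t: 10.85
eef_pos: [492.2, 159.8, 243.0]
tcp_rot: [3.102, 0.01, 1.57]
ft_force: [-0.1, -0.4, -0.2]
opening: 0.629
```

```bash
python3 - <<'E'
from h import *
s=env.state(); print(s['eef_pos'].round(1),s['tcp_rot'].round(3))
w=shot('wrist','w6.png')
print(proj(w,[492.9,161.6,132]),proj(w,[490,247,128]),proj(w,[495.3,81.7,6]))
cv2.imwrite('pics/w6z.png',cv2.resize(w['image'][0:300,210:420,::-1],None,fx=2.5,fy=2,interpolation=cv2.INTER_CUBIC))
E
```

```text
[492.2 159.8 243. ] [3.102 0.01  1.57 ]
[310.04311455 233.38649427] [305.87457023 127.95636235] [309.4801547  270.94569633]
```

View pics/w6z.png

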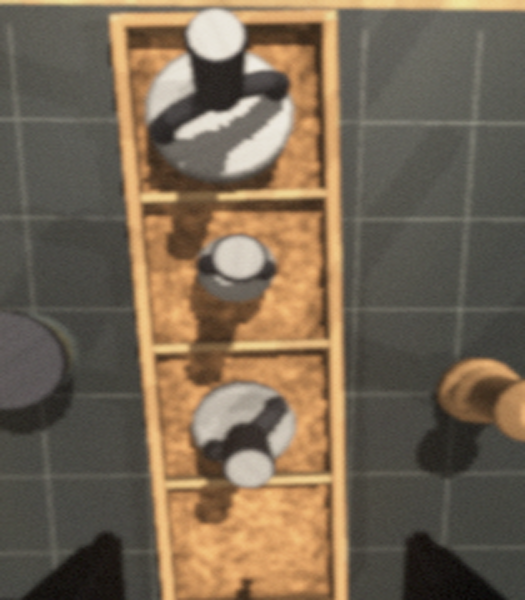

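Call:
send_rows(plan="1 -1 25 0 60; 0 -1 25 0 60; 0 -1 25 0 60; 0 -1 25 0 60; 0 -1 25 0 60; 0 -1 20 0 60; 0 0 10 0 60; 0 0 0 0 60")

```text
t: 11.7
eef_pos: [494.5, 149.7, 83.8]
tcp_rot: [3.099, 0.011, 1.563]
ft_force: [0.3, 0.7, -0.5]
opening: 0.63
```

Call:
send_rows(plan="6 -1 5 0 60; 6 -1 5 0 60; 0 0 3 0 60; 0 0 0 0 60")

```text
t: 12.1
eef_pos: [494.5, 162.2, 72.1]
tcp_rot: [3.095, 0.01, 1.562]
ft_force: [-0.1, 0.4, -0.5]
opening: 0.632
```

Close on punch 48, then lift a little.

Call:
send_rows(plan="0 -1 2 0 60; 0 0 0 0 8; 0 0 0 0 8; 0 0 0 0 8; 0 0 0 0 8; 0 0 0 0 8; 0 0 0 0 8; 0 0 0 0 8")

```text
t: 12.9
eef_pos: [491.8, 162.2, 71.0]
tcp_rot: [3.098, 0.011, 1.562]
ft_force: [-5.9, 0.9, 11.0]
opening: 0.188
```

Call:
send_rows(plan="0 0 -25 0 8; 0 1 -40 0 8; 0 1 -45 0 8; 0 1 -45 0 8; 0 1 -20 0 8; -40 4 0 0 8; -45 4 0 0 8; -45 4 0 0 8")

```text
t: 13.7
eef_pos: [496.3, 34.5, 252.6]
tcp_rot: [3.106, 0.011, 1.57]
ft_force: [0.8, -0.1, -4.1]
opening: 0.188
```

Call:
send_rows(plan="-45 4 0 0 8; -40 4 0 0 8; -20 2 0 0 8; 0 0 0 0 8")

```text
t: 14.1
eef_pos: [504.6, -79.0, 252.7]
tcp_rot: [3.11, 0.011, 1.565]
ft_force: [0.2, 0.3, -4.2]
opening: 0.186
```

Call:
send_rows(plan="0 3 25 0 8; 0 0 30 0 8; 0 0 30 0 8; 0 0 25 0 8; 0 0 12 0 8; 0 0 0 0 8")

```text
t: 14.7
eef_pos: [509.8, -77.4, 125.4]
tcp_rot: [3.113, 0.01, 1.565]
ft_force: [0.3, -0.8, -3.8]
opening: 0.191
```

```bash
cat > wz.py <<'E'
from h import *
import sys
s=env.state(); print(s['eef_pos'].round(1),s['tcp_rot'].round(3),s['ft_force'].round(1))
w=shot('wrist')
cv2.imwrite('pics/%s.png'%sys.argv[1],cv2.resize(w['image'][140:330,210:420,::-1],None,fx=3,fy=3,interpolation=cv2.INTER_CUBIC))
z=s['eef_pos'][2]-65
for P in [(514,-86,48),(511.5,-166,48),(509,-246,48),(506.7,-326,48),(*s['eef_pos'][:2],z),(*s['eef_pos'][:2],48)]: print(((proj(w,P)-[210,140])*3).round(0))
E
python3 wz.py w7
```

```text
[509.8 -77.4 125.4] [3.113 0.01  1.565] [ 0.3 -0.8 -3.8]
[321. 351.]
[313. 630.]
[307. 871.]
[ 301. 1082.]
[305. 333.]
[304. 319.]
```

View pics/w7.png

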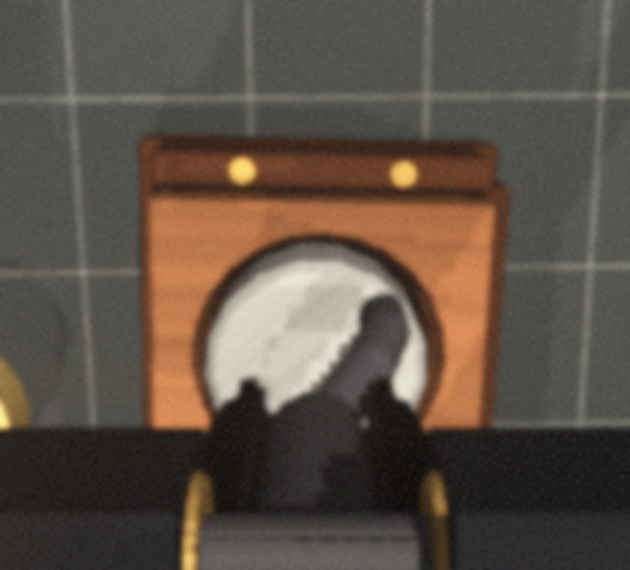

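Call:
send_rows(plan="-6.5 0 0 0 8; 0 -0.5 15 0 8; 0 0 5 0 8; 0 0 0 0 8")

```text
t: 15.15
eef_pos: [511.7, -84.7, 109.2]
tcp_rot: [3.107, 0.011, 1.566]
ft_force: [-0.1, 0.5, -3.2]
opening: 0.183
```

```bash
python3 wz.py w8
```

```text
[511.7 -84.7 109.2] [3.107 0.011 1.566] [-0.1  0.5 -3.2]
[314. 343.]
[306. 641.]
[299. 896.]
[ 293. 1117.]
[304. 333.]
[304. 338.]
```

View pics/w8.png

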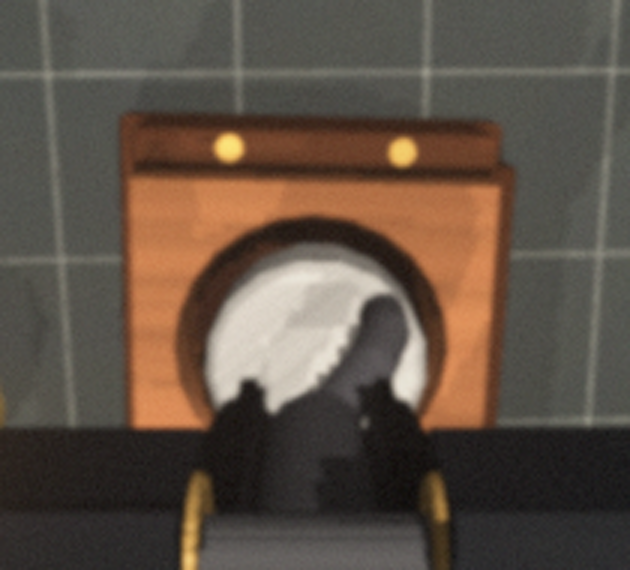

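Call:
send_rows(plan="0 -2 8 0 8; 0 0 6 0 8; 0 0 3 0 8; 0 0 0 0 8")

```text
t: 15.6
eef_pos: [510.7, -85.1, 92.4]
tcp_rot: [3.105, 0.012, 1.566]
ft_force: [-0.6, -1.0, -4.8]
opening: 0.184
```

Call:
send_rows(plan="0 0 2 0 8; 0 0 0 0 8; 0 0 1.5 0 8; 0 0 0 0 8")

```text
t: 16.0
eef_pos: [511.3, -85.2, 89.6]
tcp_rot: [3.104, 0.012, 1.566]
ft_force: [-0.7, 0.6, -3.6]
opening: 0.186
```

Call:
send_rows(plan="0 0 1.5 0 8; 0 0 0 0 8")

```text
t: 16.2
eef_pos: [511.8, -85.3, 89.7]
tcp_rot: [3.102, 0.013, 1.566]
ft_force: [0.6, 0.5, -3.2]
opening: 0.184
```

Call:
send_rows(plan="0 -0.5 3 0 8")

```text
t: 16.3
eef_pos: [513.0, -85.7, 88.8]
tcp_rot: [3.097, 0.014, 1.566]
ft_force: [-6.0, 1.2, 39.6]
opening: 0.189
```

Call:
send_rows(plan="0 0 -0.5 0 8; 0 0 0 0 30; 0 0 0 0 60; 0 0 0 0 60; 0 0 0 0 60; 0 0 0 0 60")

```text
t: 16.9
eef_pos: [514.1, -86.0, 89.8]
tcp_rot: [3.094, 0.015, 1.566]
ft_force: [-0.2, -0.5, 0.3]
opening: 0.549
```

```bash
python3 wz.py w9
```

```text
[514.1 -86.   89.8] [3.094 0.015 1.566] [-0.2 -0.5  0.3]
[303. 363.]
[295. 682.]
[288. 951.]
[ 283. 1182.]
[300. 332.]
[304. 363.]
```

View pics/w9.png

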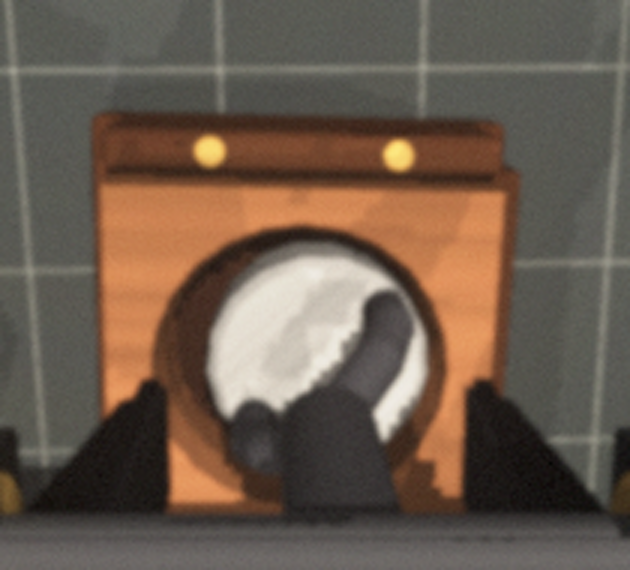

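Call:
send_rows(plan="0 0 -20 0 60; 0 0 -40 0 60; 0 0 -45 0 60; 0 0 -45 0 60; 40 -1 0 0 60; 45 -3 0 0 60; 45 -3 0 0 60; 45 -3 0 0 60")

```text
t: 17.75
eef_pos: [498.3, 92.2, 242.9]
tcp_rot: [3.093, 0.014, 1.557]
ft_force: [1.2, -0.6, -0.1]
opening: 0.634
```

Call:
send_rows(plan="45 -1 0 0 60; 45 -1 0 0 60; 40 -1 0 0 60; 15 0 0 0 60; 0 0 0 0 60")

```text
t: 18.25
eef_pos: [494.9, 247.9, 240.5]
tcp_rot: [3.093, 0.014, 1.562]
ft_force: [-0.9, -0.4, -0.2]
opening: 0.633
```

Call:
send_rows(plan="1 -2 25 0 60; 2 -2 25 0 60; 1 -2 25 0 60; 1 -2 25 0 60; 2 -2 25 0 60; 1 -2 22 0 60; 1 -1 12 0 60; 0 0 0 0 60")

```text
t: 19.05
eef_pos: [490.7, 248.9, 76.5]
tcp_rot: [3.091, 0.014, 1.559]
ft_force: [0.7, -0.8, 1.0]
opening: 0.633
```

```bash
python3 - <<'E'
from h import *
p=shot('top'); q=shot('scene','s10.png')
cv2.imwrite('pics/s10z.png',cv2.resize(q['image'][150:290,340:500,::-1],None,fx=4,fy=4,interpolation=cv2.INTER_CUBIC))
E
```

```text
(no output)
```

View pics/s10z.png

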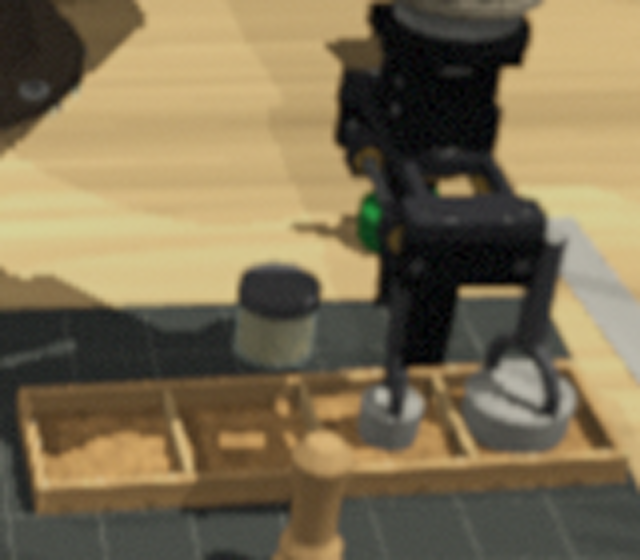

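```bash
python3 wz.py w10
```

```text
[491.5 249.3  78.1] [3.088 0.013 1.56 ] [ 0.1 -0.2 -0.5]
[ 398. 1466.]
[ 387. 1641.]
[ 378. 1796.]
[ 370. 1934.]
[299. 333.]
[305. 381.]
```

View pics/w10.png

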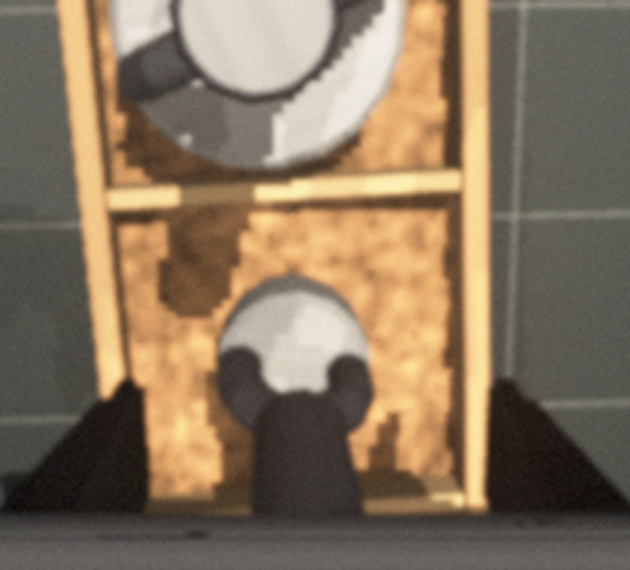

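Call:
send_rows(plan="-1 -1 5 0 60; 0 0 4 0 60; 0 0 0 0 8; 0 0 0 0 8; 0 0 0 0 8; 0 0 0 0 8; 0 0 0 0 8; 0 0 0 0 8")

```text
t: 20.0
eef_pos: [491.7, 248.7, 71.8]
tcp_rot: [3.084, 0.011, 1.56]
ft_force: [-9.3, -0.3, 14.9]
opening: 0.198
```

Call:
send_rows(plan="0 0 0 0 8; 0 0 0 0 8")

```text
t: 20.2
eef_pos: [490.3, 248.7, 72.2]
tcp_rot: [3.087, 0.012, 1.56]
ft_force: [1.1, 0.4, -1.1]
opening: 0.187
```

Call:
send_rows(plan="0 0 -25 0 8; 0 1 -40 0 8; 0 1 -45 0 8; 0 1 -45 0 8; 0 1 -20 0 8; -40 2 0 0 8; -45 2 0 0 8; -45 2 0 0 8")

```text
t: 21.0
eef_pos: [488.5, 121.1, 254.1]
tcp_rot: [3.089, 0.013, 1.567]
ft_force: [1.0, -0.4, -2.6]
opening: 0.186
```

Call:
send_rows(plan="-45 2 0 0 8; -45 2 0 0 8; -45 2 0 0 8; -45 2 0 0 8; -45 2 0 0 8; -45 2 0 0 8; -40 2 0 0 8; 0 0 0 0 8")

```text
t: 21.8
eef_pos: [498.8, -206.1, 257.5]
tcp_rot: [3.09, 0.014, 1.564]
ft_force: [-0.3, 0.1, -2.3]
opening: 0.185
```

Call:
send_rows(plan="-25 1 0 0 8; -10 1 25 0 8; 0 0 30 0 8; 0 0 30 0 8; 0 0 25 0 8; 0 0 15 0 8; 0 0 0 0 8")

```text
t: 22.5
eef_pos: [506.0, -243.5, 127.3]
tcp_rot: [3.092, 0.013, 1.562]
ft_force: [-0.3, 0.5, -3.3]
opening: 0.182
```

```bash
python3 wz.py w11
```

```text
[ 506.  -243.5  127.3] [3.092 0.013 1.562] [-0.3  0.5 -3.3]
[ 326. -394.]
[317.  -3.]
[310. 325.]
[304. 605.]
[300. 333.]
[298. 316.]
```

View pics/w11.png

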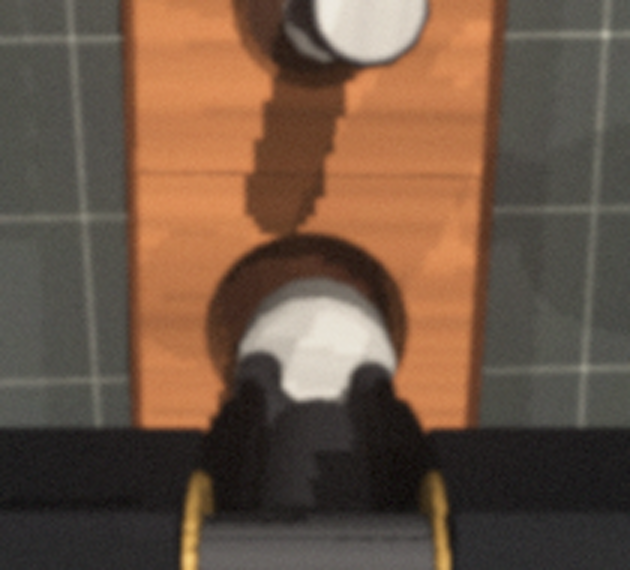

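Call:
send_rows(plan="0 -4 5 0 8; 0 -1 12 0 8; 0 -0.5 5 0 8; 0 0 0 0 8")

```text
t: 22.95
eef_pos: [502.4, -243.9, 106.9]
tcp_rot: [3.088, 0.016, 1.563]
ft_force: [-0.5, 0.2, -2.3]
opening: 0.189
```

```bash
python3 wz.py w12
```

```text
[ 502.4 -243.9  106.9] [3.088 0.016 1.563] [-0.5  0.2 -2.3]
[ 350. -440.]
[338.  -8.]
[328. 347.]
[320. 646.]
[299. 332.]
[300. 339.]
```

View pics/w12.png

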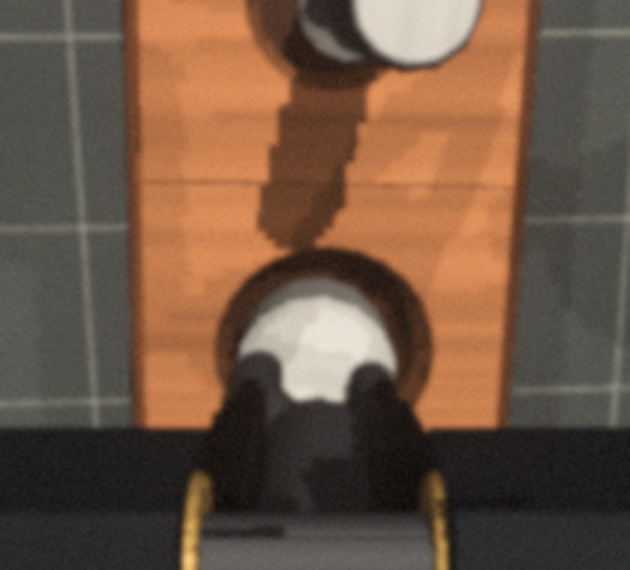

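Call:
send_rows(plan="0 0 8 0 8; 0 0 5 0 8; 0 0 2 0 8; 0 0 0 0 8")

```text
t: 23.4
eef_pos: [503.7, -244.5, 91.4]
tcp_rot: [3.087, 0.016, 1.563]
ft_force: [0.1, -0.3, -2.8]
opening: 0.179
```

Call:
send_rows(plan="0 0 2.5 0 8")

```text
t: 23.5
eef_pos: [504.4, -244.8, 89.7]
tcp_rot: [3.085, 0.017, 1.563]
ft_force: [-5.7, 3.9, 37.4]
opening: 0.185
```

Contact on the floor at TCP z ≈ 90, as predicted. Release.

Call:
send_rows(plan="0 0 -0.5 0 8; 0 0 0 0 30; 0 0 0 0 60; 0 0 0 0 60; 0 0 0 0 60; 0 0 0 0 60")

```text
t: 24.1
eef_pos: [505.2, -245.4, 91.2]
tcp_rot: [3.083, 0.019, 1.563]
ft_force: [-0.3, 0.5, 0.8]
opening: 0.549
```

```bash
python3 wz.py w13
```

```text
[ 505.2 -245.4   91.2] [3.083 0.019 1.563] [-0.3  0.5  0.8]
[ 341. -491.]
[329. -19.]
[319. 363.]
[311. 679.]
[297. 331.]
[302. 360.]
```

View pics/w13.png

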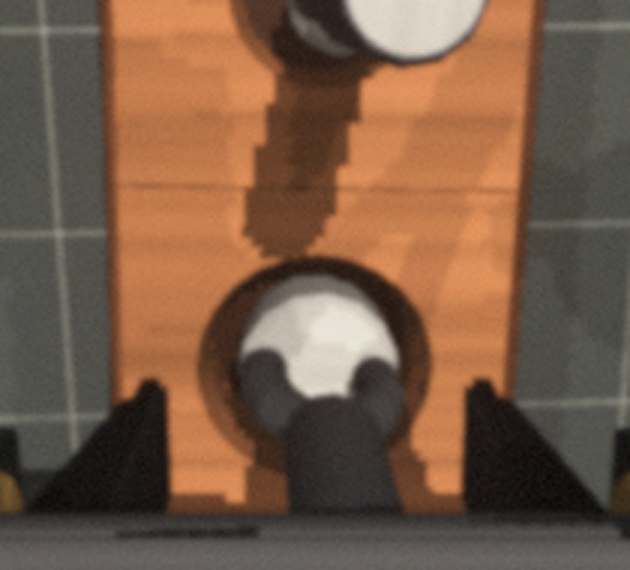

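Call:
send_rows(plan="0 0 -20 0 60; 0 0 -40 0 60; 0 0 -45 0 60; 0 0 -45 0 60; 40 -1 0 0 60; 45 -1 0 0 60; 45 -1 0 0 60; 45 -1 0 0 60")

```text
t: 24.95
eef_pos: [493.8, -66.8, 243.6]
tcp_rot: [3.081, 0.018, 1.554]
ft_force: [1.0, -0.2, -0.5]
opening: 0.629
```

Call:
send_rows(plan="45 -1 0 0 60; 45 -1 0 0 60; 45 -1 0 0 60; 45 -1 0 0 60; 45 -1 0 0 60; 45 -1 0 0 60; 45 -1 0 0 60; 40 -1 0 0 60")

```text
t: 25.75
eef_pos: [488.7, 303.4, 237.6]
tcp_rot: [3.078, 0.018, 1.554]
ft_force: [1.6, -0.4, 0.7]
opening: 0.626
```

Call:
send_rows(plan="15 0 0 0 60; 0 0 0 0 60; 1 -2 25 0 60; 1 -2 25 0 60; 1 -2 25 0 60; 1 -2 25 0 60; 1 -2 25 0 60; 0 0 0 0 60")

```text
t: 26.55
eef_pos: [487.2, 318.2, 108.6]
tcp_rot: [3.077, 0.019, 1.555]
ft_force: [-0.6, -0.2, 0.4]
opening: 0.635
```

```bash
python3 wz.py w14
```

```text
[487.2 318.2 108.6] [3.077 0.019 1.555] [-0.6 -0.2  0.4]
[ 398. 1467.]
[ 390. 1617.]
[ 382. 1751.]
[ 376. 1872.]
[296. 331.]
[297. 337.]
```

View pics/w14.png

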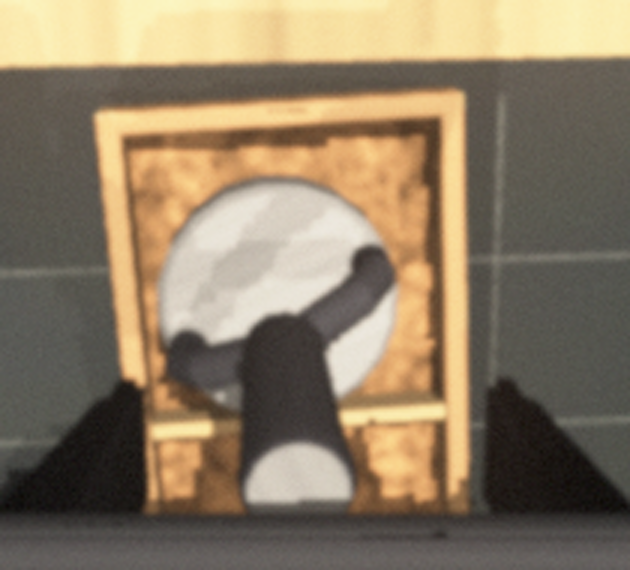

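Call:
send_rows(plan="2 -2 15 0 60; 2 -2 12 0 60; 1 -2 10 0 60; 0 0 0 0 60")

```text
t: 27.0
eef_pos: [487.2, 321.8, 76.4]
tcp_rot: [3.069, 0.015, 1.553]
ft_force: [0.3, -0.1, 0.3]
opening: 0.633
```

Call:
send_rows(plan="1 -3 4 0 60; 0 -1 3 0 60; 0 0 0 0 8; 0 0 0 0 8; 0 0 0 0 8; 0 0 0 0 8; 0 0 0 0 8; 0 0 0 0 8")

```text
t: 27.8
eef_pos: [483.7, 323.2, 70.9]
tcp_rot: [3.068, 0.014, 1.553]
ft_force: [-8.0, 1.1, 11.9]
opening: 0.208
```

Call:
send_rows(plan="0 0 0 0 8; 0 0 0 0 8; 0 0 0 0 8")

```text
t: 28.1
eef_pos: [480.0, 322.9, 71.6]
tcp_rot: [3.076, 0.016, 1.551]
ft_force: [-1.8, 1.1, 3.2]
opening: 0.187
```

Call:
send_rows(plan="0 1 -25 0 8; 0 2 -40 0 8; 0 2 -45 0 8; 0 2 -45 0 8; 0 2 -20 0 8; -40 2 0 0 8; -45 2 0 0 8; -45 2 0 0 8")

```text
t: 28.9
eef_pos: [477.1, 195.3, 251.1]
tcp_rot: [3.088, 0.021, 1.558]
ft_force: [1.0, -0.6, -7.1]
opening: 0.185
```

Call:
send_rows(plan="-45 2 0 0 8; -45 2 0 0 8; -45 2 0 0 8; -45 2 0 0 8; -45 2 0 0 8; -45 2 0 0 8; -45 2 0 0 8; -45 2 0 0 8")

```text
t: 29.7
eef_pos: [482.1, -178.3, 255.3]
tcp_rot: [3.099, 0.019, 1.56]
ft_force: [1.1, 0.6, -5.3]
opening: 0.181
```

Call:
send_rows(plan="-45 4 0 0 8; -45 4 0 0 8; -35 4 0 0 8; -15 3 0 0 8; 0 0 0 0 8")

```text
t: 30.2
eef_pos: [491.9, -328.6, 253.9]
tcp_rot: [3.106, 0.014, 1.554]
ft_force: [-0.2, 0.2, -6.6]
opening: 0.184
```

Call:
send_rows(plan="0 0 25 0 8; 0 0 30 0 8; 0 0 30 0 8; 0 0 25 0 8; 0 0 12 0 8; 0 0 0 0 8")

```text
t: 30.8
eef_pos: [495.2, -323.6, 126.9]
tcp_rot: [3.11, 0.01, 1.557]
ft_force: [0.1, 0.4, -5.3]
opening: 0.187
```

```bash
python3 wz.py w15
```

```text
[ 495.2 -323.6  126.9] [3.11  0.01  1.557] [ 0.1  0.4 -5.3]
[ 381. -869.]
[ 368. -394.]
[357.  -3.]
[349. 326.]
[305. 333.]
[304. 318.]
```

View pics/w15.png

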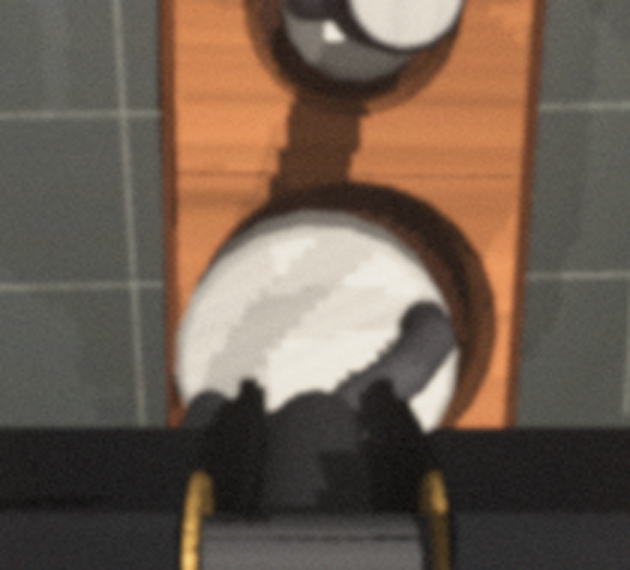

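Call:
send_rows(plan="-1 6 0 0 8; 0 0 12 0 8; 0 0 8 0 8; 0 0 0 0 8")

```text
t: 31.25
eef_pos: [504.3, -325.6, 110.2]
tcp_rot: [3.105, 0.014, 1.557]
ft_force: [-0.8, 0.9, -6.4]
opening: 0.187
```

```bash
python3 wz.py w16
```

```text
[ 504.3 -325.6  110.2] [3.105 0.014 1.557] [-0.8  0.9 -6.4]
[ 338. -973.]
[ 328. -443.]
[320. -16.]
[314. 337.]
[303. 332.]
[304. 336.]
```

View pics/w16.png

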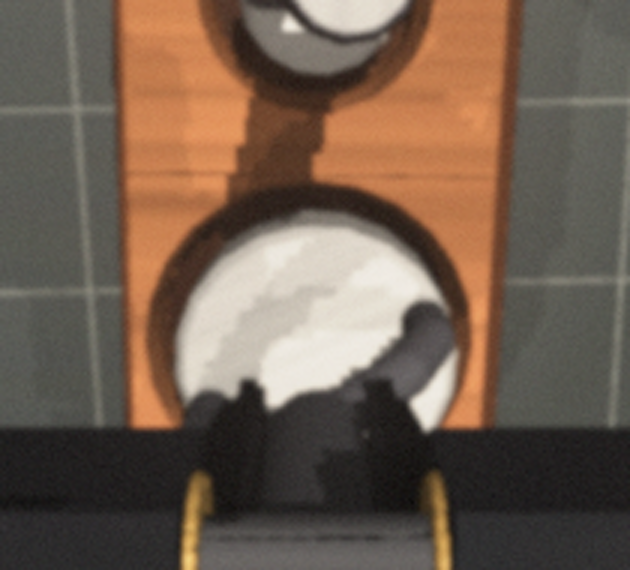

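Call:
send_rows(plan="-1 -3 8 0 8; 0 -0.5 6 0 8; 0 0 3 0 8; 0 0 0 0 8")

```text
t: 31.7
eef_pos: [500.9, -327.3, 92.2]
tcp_rot: [3.104, 0.015, 1.557]
ft_force: [-1.1, -0.6, -5.7]
opening: 0.186
```

Call:
send_rows(plan="0 -0.5 2.5 0 8")

```text
t: 31.8
eef_pos: [500.7, -327.5, 89.9]
tcp_rot: [3.104, 0.015, 1.557]
ft_force: [-0.4, -0.1, -6.1]
opening: 0.184
```

Call:
send_rows(plan="0 0 2 0 8")

```text
t: 31.9
eef_pos: [501.2, -327.7, 89.1]
tcp_rot: [3.103, 0.016, 1.557]
ft_force: [-4.4, 6.6, 24.2]
opening: 0.186
```

Call:
send_rows(plan="0 0 -0.5 0 8; 0 0 0 0 30; 0 0 0 0 60; 0 0 0 0 60; 0 0 0 0 60; 0 0 0 0 60")

```text
t: 32.5
eef_pos: [502.6, -328.8, 91.8]
tcp_rot: [3.098, 0.019, 1.557]
ft_force: [0.5, 0.4, 0.1]
opening: 0.543
```

Call:
send_rows(plan="0 0 -20 0 60; 0 0 -40 0 60; 0 0 -45 0 60; 0 0 -45 0 60; 0 -30 0 0 60; 0 -45 0 0 60; 0 -30 0 0 60; 0 0 0 0 60")

```text
t: 33.3
eef_pos: [388.1, -324.0, 243.0]
tcp_rot: [3.099, 0.02, 1.558]
ft_force: [0.7, -0.0, 0.2]
opening: 0.631
```

```bash
python3 - <<'E'
from h import *
p=shot('top','t17.png'); q=shot('scene','s17.png')
cv2.imwrite('pics/t17z.png',cv2.resize(p['image'][150:330,310:500,::-1],None,fx=3.3,fy=3.3,interpolation=cv2.INTER_CUBIC))
cv2.imwrite('pics/s17z.png',cv2.resize(q['image'][190:300,150:320,::-1],None,fx=4.5,fy=4.5,interpolation=cv2.INTER_CUBIC))
E
```

```text
(no output)
```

View pics/t17z.png

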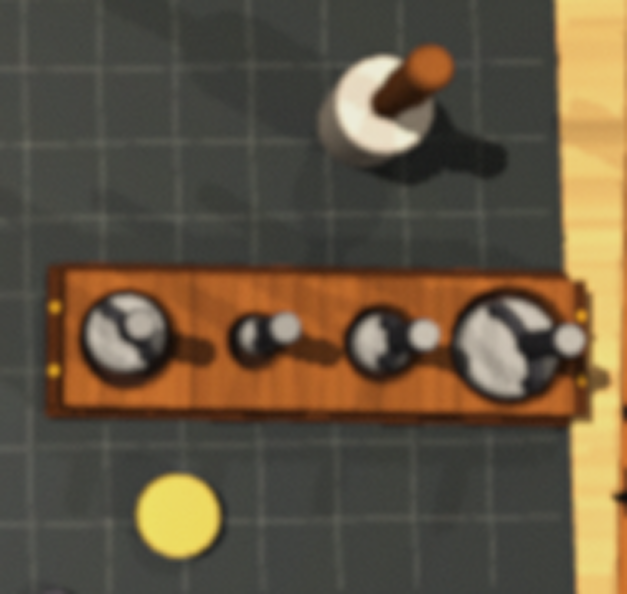

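View pics/s17z.png

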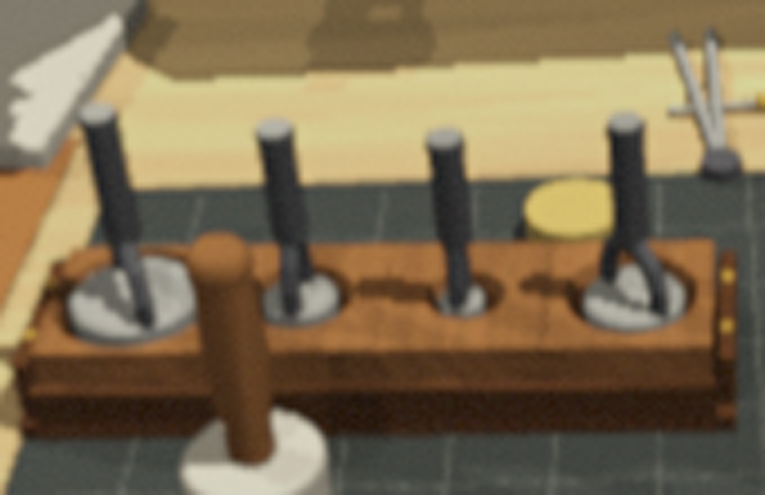

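```bash
python3 - <<'E'
from h import *
p=shot('top'); q=shot('scene')
def tri(a,b):
    o1,d1=ray(p,*a); o2,d2=ray(q,*b); d1/=np.linalg.norm(d1); d2/=np.linalg.norm(d2)
    s=np.linalg.lstsq(np.c_[d1,-d2],o2-o1,rcond=None)[0]; P,Q=o1+d1*s[0],o2+d2*s[1]
    return ((P+Q)/2).round(1),np.linalg.norm(P-Q).round(1)
S=lambda x,y:(x/4.5+150-.4,y/4.5+190-.4); T=lambda x,y:(x/3.3+310-.4,y/3.3+150-.4)
for n,h,a,b in [('48',126,(140,324),(626,123)),('22',118,(286,328),(445,138)),('35',122,(425,334),(275,129)),('61',130,(571,340),(98,113))]:
    print(n,tri(T(*a),S(*b)),24+h, onz(p,*T(*a),24+h).round(1))
for n in ['maul','rivet_jar']: print(n,[(np.round(b['bbox']).tolist(),round(b['confidence'],2)) for b in boxes_of(n,p)])
E
```

```text
48 (array([517.6, -84.6, 149.2]), np.float64(0.0)) 150 [517.5 -84.5 150. ]
22 (array([ 514.6, -168.3,  141.7]), np.float64(0.3)) 142 [ 514.6 -168.4  142. ]
35 (array([ 509.9, -246.1,  146.1]), np.float64(0.7)) 146 [ 509.9 -246.5  146. ]
61 (array([ 505. , -325.9,  154.3]), np.float64(0.7)) 154 [ 505.1 -326.3  154. ]
maul [([406.0, 163.0, 40.0, 40.0], 0.93)]
rivet_jar [([198.0, 299.0, 26.0, 31.0], 0.75)]
```

Head heights and positions agree with all four punches standing on their bore floors, within 4 mm of centre. Maul and jar have not moved, and the gripper is clear.

```bash
python3 -c "
from h import *
print(job_done())"
```

```text
the job is handed in; nothing more can be done
None
```

All four punches are in the storage rack, each in its own bore, and the job is handed in at about 33 s of the 104 s allowed. I gripped each punch by its plain shank, lowered it until it touched the bore floor, and let it go. In the rack they now stand in the order 48, 22, 35, 61, from the robot's left.

- **Seating:** In the last top and scene pictures all four stand upright. The heads are within about 1 mm of the height they should have on the bore floors.
- **Centring:** The punch axes are within about 4 mm of the bore centres. The 22 and 48 mm punches sit furthest off, 3.5 to 4.5 mm ahead of centre (+x).
- **Bystanders:** The boxes for the maul and the rivet jar are unchanged to within a few pixels. The green look-alike was left alone, and the gripper was well clear at hand-in.

Three things did not go as expected:

- **Tool tilt:** The tool drifted up to about 0.07 rad from vertical during the moves. I corrected for it along the way.
- **Rack height:** The rack's top is about 48 mm above the bench, because the blocks sit on a base of about 12 mm. I measured this from two cameras before placing anything.
- **Contact force:** For the 22 mm punch the force reading showed no clear contact. I took the floor contact from the arm no longer descending, and the final head height agreed. The other three showed 24 to 40 N from the floor at touchdown.

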